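Close up the reference-sample case

TASK

Close up the case of steel reference samples by pushing with the fingers alone: first fold the upright retaining flap down flat over the samples while the lid still stands open, and only then swing the hinged lid fully shut over it. Pick nothing up, and leave the samples and everything around the case where they are.

Things in the scene. Friction and masses are not known exactly. Their poses are not given: they have to be found in the camera images.
- case: Flat black plastic case for steel samples, 180 mm (its x) by 220 mm (its y), 55 mm high, open on top, fixed to the bench, walls 5 mm. Origin at the centre of its underside; x points roughly away from the robot, y to the side where the lid is hinged, z up. The wells with the samples take up its -y two thirds.
- flap (a joint): Angle (rad) of the retaining flap, hinged inside the case's -y wall. 0 = folded flat over the samples, just below the rim; 1.57 = upright; stop at 1.8. Starts at 1.35 to 1.7. Folding it down moves its free edge towards case +y. Stiff hinge without spring: it stays wherever it is left; about 1 N at 100 mm from the hinge moves it.
- flap_hinge (a point): Middle of the flap's hinge line (case y = -102 mm, z = 50 mm, parallel to case x), at mid-thickness. The flap is a plain aluminium plate, 156 mm wide along the hinge, 135 mm long, 4 mm thick.
- flap_edge (a point): Middle of the flap's free edge, 135 mm from flap_hinge, at mid-thickness.
- lid (a joint): Angle (rad) of the lid, hinged on top of the case's +y wall. 0 = shut, flat on the rim, its top 63.5 mm above the bench; 1.57 = upright; stop at 1.95. Starts at 1.6 to 1.9, leaning outward. Closing moves its free edge towards case -y. Stiff hinge: it stays wherever it is left; about 3 N at 160 mm from the hinge moves it. It strikes the flap if that still stands.
- lid_hinge (a point): Middle of the lid's hinge line (case y = +110 mm, z = 55.5 mm, parallel to case x), in the plane of the lid's inner face; the outer face is 8 mm further out. The lid is a flat black plastic panel, 180 mm along the hinge, 220 mm long, 8 mm thick, about 0.4 kg.
- lid_edge (a point): Middle of the lid's free edge, 220 mm from lid_hinge, at mid-thickness.
- sample0: Loose steel sample disc, 42 mm across and 28 mm high, standing in a well of the case, its top 33 mm above the bench (below the closed flap). Origin under its centre. Not to be moved.
- sample1: Loose steel sample disc, 42 mm across and 28 mm high, standing in a well of the case, its top 33 mm above the bench (below the closed flap). Origin under its centre. Not to be moved.
- sample2: Loose steel sample disc, 42 mm across and 28 mm high, standing in a well of the case, its top 33 mm above the bench (below the closed flap). Origin under its centre. Not to be moved.
- sample3: Loose steel sample disc, 42 mm across and 28 mm high, standing in a well of the case, its top 33 mm above the bench (below the closed flap). Origin under its centre. Not to be moved.
- spare: Loose steel disc, 40 mm across, 25 mm high, on the bench by the case's -y side. Bystander, loose, not to be moved.
- jar: Small closed jar, 56 mm across, 70 mm high, on the bench by the case's -y side. Bystander, loose, not to be moved.
- brush: Wooden brush, 160 mm long, lying on the bench beyond the case's +x side. Bystander, loose, not to be moved.
- screwdriver: Screwdriver, 170 mm long, lying on the bench to the robot's right. Bystander, loose, not to be moved.
- block: Dark steel block, 40 x 50 x 30 mm, on the bench by the case's +y side, beyond the lid's hinge. Bystander, loose, not to be moved.
- mug: White mug, 80 mm across, 90 mm high, standing to the robot's left. Bystander, loose, not to be moved.

How it is judged:
On the way, in this order (a step that is already met when the one before it is completed fails the run):
1. the flap is folded down flat while the lid still stands open (value of joint flap below 0.08 rad and value of joint lid above 1 rad), for 0.2 s.
2. the lid is swung fully shut over the folded flap (value of joint lid below 0.04 rad and value of joint flap below 0.08 rad), for 0.2 s.
At the end, for the whole second after the job is handed in: The flap lies flat (below 0.08 rad), the lid is shut over it (below 0.04 rad) and at rest, the samples are within 20 mm and the things around the case within 30 mm of where they started (all of step 2 and value of joint lid above -0.04 rad and velocity of joint lid between -0.05 and 0.05 rad/s and distance of each of sample0, sample1, sample2, sample3 from where it was at the start of the episode below 0.02 m and distance of each of spare, jar, brush, screwdriver, block, mug from where it was at the start of the episode below 0.03 m); the robot touches nothing.
It fails at once if the case, flap or lid is pushed with the arm or the body of the gripper instead of the fingers (contact force between the arm and case above 3 N).
It fails at once if a sample in the case is moved or lifted by more than 20 mm (distance of any of sample0, sample1, sample2, sample3 from where it was at the start of the episode above 0.02 m).
It fails at once if a thing beside the case is moved or lifted by more than 30 mm (distance of any of spare, jar, brush, screwdriver, block, mug from where it was at the start of the episode above 0.03 m).
It also fails if it takes over 59 s, if anything falls off the work surface, if the arm or the gripper's body presses on something with over 40 N, if the wrist force passes 120 N, or if a joint passes its speed limit or range.

ROBOT

A 7-joint arm with a two-finger parallel gripper is mounted at the origin on the work surface. World frame = base frame: x ahead of the robot, y to its left, z up, the work surface at z = 0. Lengths are in m, angles in rad, forces in N, time in s.
With the tool pointing down it reaches from about 0.4 to 0.9 m from the base axis. Payload 5.6 kg.
Tool frame: the origin (TCP) lies midway between the tips of the shut fingers; the grasp point (between the pads) lies 19 mm behind it; z points along the fingers, y is the line along which they close (so a half turn about z gives the same grasp; the last joint's range is limited). The gripper opens to 92 mm and grips with 3 to 60 N. Pads are 20 mm wide; open, the fingers measure 128 mm over their backs; the gripper's body (75 mm by 189 mm) begins 69 mm behind the grasp point.
Start: joints at [-1.195, 0.468, -0.012, 1.603, 0.006, 1.071, -0.056], TCP at [0.264, 0.594, 0.215] pointing down, gripper open.
Joint ranges: [-2.53, 2.53], [-0.31, 2.02], [-1.57, 1.55], [0.28, 2.44], [-1.29, 4.43], [0.15, 1.84], [-2.92, 2.92]. Speed limits (rad/s): [2.57, 2.57, 3.14, 3.14, 3.14, 3.14, 3.14].

INTERFACE

Orientations are given as a 3x3 rotation matrix whose columns are the frame's x, y, z axes.
In Python, from station import env, effector, solver, viewer, workorder, search_frame, tip_of gives the robot as it stands. Calls block until the motion is done:
- env.reach(position, orientation): joint-space move of the TCP to a pose.
- env.movel(position, frame=None, rate=0.15): straight line of the TCP; frame=None keeps the orientation; rate is the mean speed in m/s.
- env.goto_joints(angles): joint-space move.
- effector.release() and effector.grasp(squeeze=None): open the fingers fully, or close them until they stop; squeeze is the grip in N (None keeps the last).
- env.pause(seconds).
- solver.inverse_kinematics(position, orientation): joint angles nearest the present ones, or None.
- env.sense(): the state.
- viewer.read_camera(name): name is "scene" or "side" or "wrist"; returns (picture, depth): 420x560x3 uint8, red, green, blue; 420x560 float32, m along the optical axis (not along the pixel's ray), 0 where there is no reading.
- viewer.camera_info(name): a dict with "intrinsics" (3x3 intrinsics, pixels), "eye" and "rotation" of the camera in the world; the wrist camera has in their place "T_tool_cam" (4x4, takes a point from camera to tool coordinates, whose origin is the TCP and whose axes are the flange's). Camera axes: x right, y up, looking along -z (the intrinsics and any distortion apply to the point x, -y, -z); pixel columns grow to the right and rows downward; lengths in m; the calibration is good to about 2 mm. A picture is of the moment at which its call begins: read the wrist's pose just before it. camera_info takes no time and is no camera call.
A pose or a line that the arm cannot do raises env.PlanningError and nothing moves.
- workorder.finish_job(): hands the job in; it is judged then, once.
Trained networks look in the newest picture that a camera, given by its name, has taken for a name from the list of things; names that differ only in an ending like _2 or _b are one class to them, and where a whole thing is asked for, a point or a joint stands for the part that bears it (a point fixed in the world has none). Each returns a list of dicts, best first, with "score" (0 to 1); they miss things now and then, are a little off and sometimes report something else, mostly with a low value. They report only what shows in the picture. A call takes as long as a camera call.
- search_frame(camera, name): "at" ([x, y, z] in m, in world coordinates, good to about 4 mm: the middle of the surface that is visible of it).
- tip_of(camera, name): "at" ([x, y, z] in m, in world coordinates, good to about 4 mm: a listed point, or the origin of a listed thing).
The state is a dict: "t": time; "joint_positions": joint angles; "joint_velocities": joint speeds; "tau": joint torques, N m; "ee_pos": TCP position; "tcp_rot": TCP orientation; "wrist_force": force on the tool from outside, world axes, zero at the start; "moment": the same for the moment, N m; "gripper_width": finger opening in m; "grasp_force": force on a finger pad.
Only numpy, scipy, OpenCV 4.12 (cv2) and the standard library are available. Lean on these libraries where they do the work, as an engineer would, in place of code of your own. Each camera call takes 0.05 s, during which the arm holds its last target. There are 200 camera calls.

## Working session

There is one attempt and no reset: what is moved stays moved. The work goes in short steps, each a Python script; the robot and the scene stay as the last script left them, time stands still between calls to the robot, and variables do not carry over. Pictures are saved under pics/ and viewed, at most 10 in all, crops included, and the job is handed in when it is done.

```bash
mkdir -p pics; ls
python3 - <<'E'
from station import *
import cv2, numpy as np
for c in ["scene","side"]:
    p,d=viewer.read_camera(c); cv2.imwrite(f"pics/{c}0.png",p[:,:,::-1])
    print(c,np.round(viewer.camera_info(c)["eye"],2))
    for n in ["flap_hinge","flap_edge","lid_hinge","lid_edge","case","spare","jar","block","mug","brush","screwdriver"]:
        for r in tip_of(c,n)[:1]: print(n,np.round(r["at"],3),round(r["score"],2))
print(env.sense()["t"], env.sense()["ee_pos"])
E
```

```text
pics
scene [ 1.28 -0.17  1.  ]
flap_hinge [ 0.535 -0.101  0.046] 0.67
flap_edge [ 0.533 -0.094  0.185] 0.63
lid_hinge [0.593 0.1   0.056] 0.67
case [ 0.561 -0.004  0.004] 0.84
spare [ 0.691 -0.059 -0.001] 0.71
jar [ 0.489 -0.187 -0.005] 0.68
block [ 0.619  0.205 -0.   ] 0.64
mug [0.527 0.422 0.003] 0.64
brush [ 0.69  -0.058 -0.001] 0.91
screwdriver [ 0.534 -0.101  0.046] 0.72
side [ 0.09 -0.73  0.89]
flap_hinge [ 0.534 -0.104  0.047] 0.77
flap_edge [ 0.534 -0.096  0.183] 0.69
lid_edge [0.611 0.164 0.271] 0.9
case [ 0.562 -0.004  0.   ] 0.57
spare [ 0.49  -0.051  0.005] 0.74
jar [ 0.488 -0.188 -0.003] 0.62
mug [0.526 0.418 0.002] 0.64
brush [ 0.691 -0.057  0.001] 0.62
screwdriver [ 0.417 -0.42   0.002] 0.79
1.2 [0.26435982 0.5938215  0.21459246]
```

View pics/scene0.png

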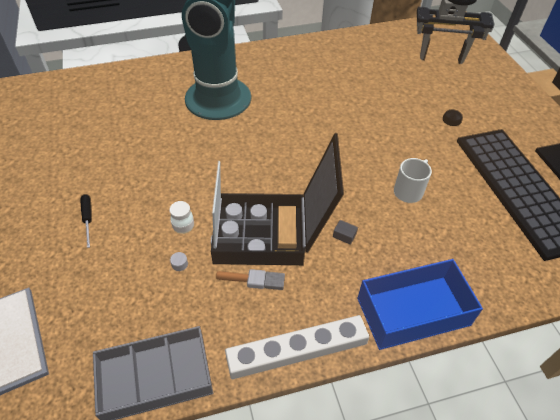

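View pics/side0.png

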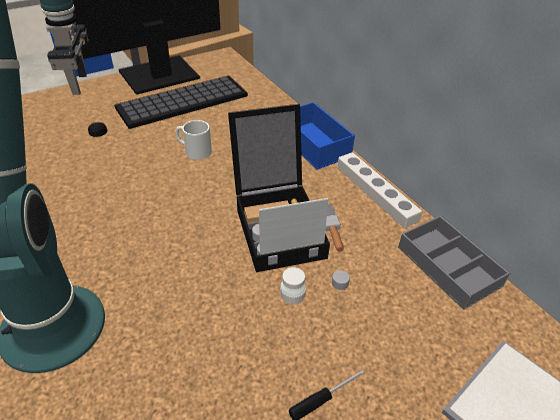

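The scene camera shows the open case at about (260,225), with the flap upright at (217,205) and the lid leaning outward at (325,190). The side camera agrees, with the jar at (293,285) and the spare at (340,280) on the -y side. The hinge points put the case at about (0.563, -0.004) with yaw -0.28, flap about 1.52 and lid about 1.85. The networks' "spare" and scene "screwdriver" hits are wrong, since they landed on other things.

```bash
cat > h.py <<'E'
from station import *
import numpy as np
fh=np.array([.5345,-.1025]); lh=np.array([.593,.100])
ey=(lh-fh)/np.linalg.norm(lh-fh); ex=np.array([ey[1],-ey[0]])
C=(fh+lh)/2-ey*.004
R0=np.column_stack([[*ey,0],[*ex,0],[0,0,-1]])
def W(y,z,x=0): return np.array([*(C+ex*x+ey*y),z])
def rep(tag):
    s=env.sense(); d=s["ee_pos"][:2]-C
    print(tag,"t%.1f"%s["t"],"y'%.3f z%.3f"%(d@ey,s["ee_pos"][2]),"F",np.round(s["wrist_force"],1),flush=True)
def flap(th,r=.115): # TCP (y,z): front lower corner of the tip touches the flap's outer face
    return (-.102+r*np.cos(th)-.002*np.sin(th)-.010, .05+r*np.sin(th)+.002*np.cos(th))
def lid(th,r=.19):
    f=lambda q:(.110-q*np.cos(th)+.008*np.sin(th)+.010, .0555+q*np.sin(th)+.008*np.cos(th))
    return max(f(r)[0],f(.22)[0]) if th>1.57 else f(r)[0], f(r)[1]
E
python3 - <<'E'
from h import *
print(C,np.arctan2(ex[1],ex[0]))
effector.grasp(10)
# choose the half turn with the easier last joint
best=None
for s in (1,-1):
    R=R0*np.array([s,s,1]); q=solver.inverse_kinematics(W(-.15,.38),R)
    print(s,q if q is None else np.round(q,2))
    if q is not None and (best is None or abs(q[6])<abs(best[1][6])): best=(R,q)
R=best[0]; np.save("R.npy",R)
p=env.sense()["ee_pos"]
env.movel([p[0],p[1],.42],rate=.3)
env.reach(W(-.15,.42),R); rep("above")
env.movel(W(-.15,.165),rate=.2); rep("behind flap")
E
```

```text
[ 0.56263984 -0.00509286] -0.28123220191829523
1 [-0.51  0.18  0.86  1.69 -0.14  1.34  0.08]
-1 [ 1.18  0.44 -1.3   1.6   0.43  1.43  2.7 ]
above t6.1 y'-0.149 z0.420 F [ 0.5  0.3 -0.5]
behind flap t7.6 y'-0.150 z0.166 F [-0.4 -0.4 -0.1]
```

Run:
```python
from h import *
import cv2
for th in [1.5,1.25,1.0,.75,.5,.25,.1,0]:
    env.movel(W(*flap(th)),rate=.1); rep("th%.2f"%th)
p,d=viewer.read_camera("scene"); cv2.imwrite("pics/scene1.png",cv2.resize(p[100:300,120:400,::-1],None,fx=2,fy=2))
for r in tip_of("scene","flap_edge")[:2]: print(r)
viewer.read_camera("side")
for r in tip_of("side","flap_edge")[:2]: print(r)
```

```text
th1.50 t8.2 y'-0.106 z0.165 F [-0.3  0.   0.7]
th1.25 t8.6 y'-0.077 z0.159 F [-0.7 -0.5 -0.2]
th1.00 t9.0 y'-0.051 z0.147 F [ 0.3 -1.2  0.2]
th0.75 t9.5 y'-0.029 z0.129 F [-0.6 -0.   0.2]
th0.50 t9.9 y'-0.012 z0.106 F [ 1.  -0.5 -0. ]
th0.25 t10.3 y'-0.001 z0.080 F [-0.1 -0.3  0.9]
th0.10 t10.7 y'0.002 z0.063 F [ 0.2 -1.3  1. ]
th0.00 t10.9 y'0.003 z0.052 F [ 1.3 -0.4  4.1]
{'at': [0.5711, 0.0279, 0.048], 'score': 0.92}
{'at': [0.5695, 0.0273, 0.0496], 'score': 0.64}
```

View pics/scene1.png

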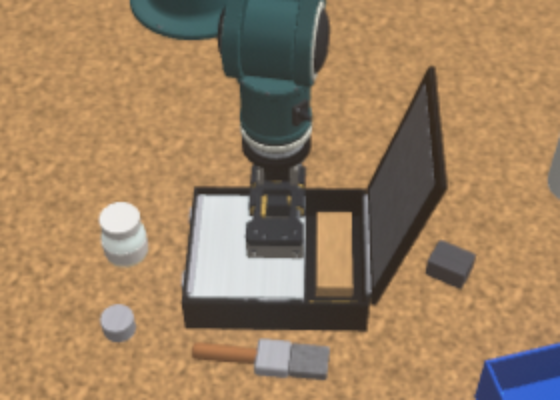

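The 2x crop shows the flap lying flat in the case (190–305, 195–298). The lid still stands at about (405,190), and jar and spare haven't moved. I'll press the flap once more, then go over the lid and push it from outside.

Run:
```python
from h import *
y,z=flap(0)
env.movel(W(y,z-.003),rate=.03); rep("press"); env.pause(.4)
env.movel(W(y,.42),rate=.25)
viewer.read_camera("scene")
print(tip_of("scene","flap_edge")[:1])
viewer.read_camera("side")
e=tip_of("side","lid_edge")[:1]; print(e)
env.movel(W(.25,.42),rate=.25); rep("beyond")
env.movel(W(.25,lid(1.85)[1]),rate=.2); rep("outside lid")
for th in [1.8,1.6,1.4,1.2]:
    env.movel(W(*lid(th)),rate=.1); rep("th%.2f"%th)
```

```text
press t11.4 y'0.003 z0.052 F [-5.5 -0.1 29.1]
[{'at': [0.5702, 0.0275, 0.0513], 'score': 0.69}]
[{'at': [0.6116, 0.1619, 0.2691], 'score': 0.72}]
beyond t14.7 y'0.248 z0.420 F [ 0.3 -0.1 -0.8]
outside lid t15.8 y'0.250 z0.237 F [ 0.9 -0.1  0.4]
th1.80 t16.7 y'0.178 z0.238 F [ 0.5  0.9 -0.2]
th1.60 t17.3 y'0.134 z0.245 F [ 0.2 -0.1  0.3]
th1.40 t17.8 y'0.094 z0.244 F [-0.6  0.4 -0.4]
th1.20 t18.4 y'0.058 z0.235 F [0.2 0.3 0.4]
```

Run:
```python
from h import *
import cv2
p,d=viewer.read_camera("scene"); cv2.imwrite("pics/scene2.png",cv2.resize(p[80:300,120:400,::-1],None,fx=2,fy=2))
print(tip_of("scene","lid_edge")[:1])
viewer.read_camera("side"); print(tip_of("side","lid_edge")[:1])
```

```text
[{'at': [0.5675, 0.0239, 0.2631], 'score': 0.79}]
[{'at': [0.57, 0.0247, 0.2598], 'score': 0.75}]
```

View pics/scene2.png

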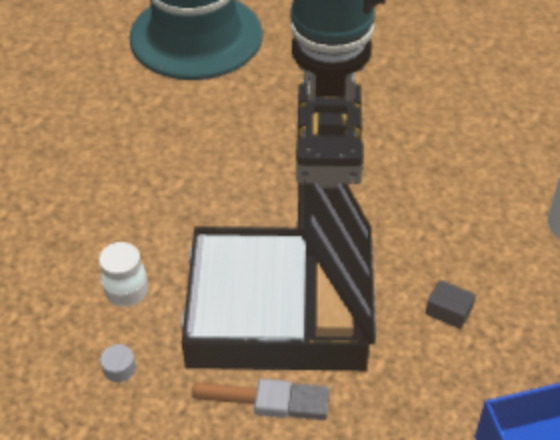

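The lid is following the fingers: its edge is at about (335,185) in the crop, pushed past upright to about 1.2 rad, and the flap is flat. I'll keep going.

Run:
```python
from h import *
import cv2
for th in [1.0,.8,.6,.4,.25,.12,.04,0]:
    env.movel(W(*lid(th)),rate=.1); rep("th%.2f"%th)
y,z=lid(0)
env.movel(W(y,z-.003),rate=.03); rep("press"); env.pause(.5); rep("held")
env.movel(W(y,.40),rate=.2); env.pause(.3); rep("up")
for c in ["scene","side"]:
    p,d=viewer.read_camera(c); cv2.imwrite(f"pics/{c}3.png",p[:,:,::-1])
    for n in ["lid_edge","jar","block","brush","mug"]:
        for r in tip_of(c,n)[:1]: print(n,r)
```

```text
th1.00 t19.1 y'0.024 z0.220 F [ 0.7  0.1 -0.7]
th0.80 t19.6 y'-0.007 z0.197 F [ 0.8 -0.3  0.2]
th0.60 t20.1 y'-0.032 z0.169 F [-0.5  0.5  0.7]
th0.40 t20.7 y'-0.052 z0.137 F [-0.  -1.1  0.6]
th0.25 t21.1 y'-0.062 z0.110 F [ 0.1 -0.3  0.1]
th0.12 t21.5 y'-0.068 z0.086 F [ 0.8 -0.1  0.3]
th0.04 t21.8 y'-0.070 z0.071 F [-0.5  0.3 -0.4]
th0.00 t22.1 y'-0.070 z0.064 F [1.3 0.1 1.9]
press t22.3 y'-0.070 z0.064 F [-8.3  2.1 31.2]
held t22.8 y'-0.070 z0.064 F [-8.6  2.8 30.8]
up t25.0 y'-0.070 z0.400 F [ 0.7 -0.2  0.6]
lid_edge {'at': [0.5315, -0.1111, 0.061], 'score': 0.6}
jar {'at': [0.4881, -0.184, -0.0042], 'score': 0.96}
block {'at': [0.6206, 0.2056, -0.001], 'score': 0.71}
brush {'at': [0.6846, -0.0611, -0.0011], 'score': 0.68}
mug {'at': [0.5246, 0.4222, 0.0021], 'score': 0.83}
lid_edge {'at': [0.5323, -0.1109, 0.0621], 'score': 0.87}
jar {'at': [0.4861, -0.1834, -0.0043], 'score': 0.8}
block {'at': [0.6207, 0.2026, 0.0014], 'score': 0.76}
brush {'at': [0.6889, -0.0555, 0.0012], 'score': 0.91}
```

View pics/side3.png

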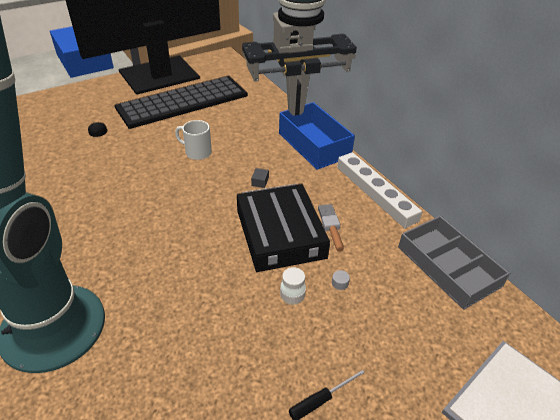

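The side picture shows the lid flat on the case at (282,225). The jar (293,285), spare (340,280) and the other bystanders are where they started, and the gripper is clear.

```bash
python3 -c "
from station import workorder
print(workorder.finish_job())"
```

```text
the job is handed in; nothing more can be done
None
```

The flap was folded flat first, then the lid was pushed fully shut over it, and the job is handed in; the last pictures show the lid closed and the things around the case unmoved, but no verdict came back.

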